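# Set the aerial tuner's slider against its marked stop

### The job

The sliding contact of the aerial tuner is held on its rail by a spring brake: press down the middle of its thumb plate with the fingertips to free it and, keeping it pressed, push it along the rail until it rests against the marked stop, the one with the round knob and the pointer (not the plain block at the other end). Then let go, so that the plate springs up and the brake holds the slider there. Do not force the slider along with the plate up, pick nothing up, and leave the other things on the bench as they stand.

Things in the scene. Friction and masses are not known exactly. Their poses are not given: they have to be found in the camera images.
- tuner: Fixed aerial tuner: grey chassis plate 190 x 440 x 12 mm; origin at the centre of its underside, on the bench. A slotted aluminium rail (60 mm wide, top 30 mm above the bench) runs along its y axis through x = 0; a copper coil 43 mm thick lies parallel to it, centred at x = -66 mm (coil top 70 mm above the bench). A scale strip lies at x = +50 mm.
- carriage_mid (a point): Middle of the slider (carriage), on the rail top, 30 mm above the bench. The slider is a black block 54 mm across the rail, 90 mm long along it (45 mm either side of this point), its top 49 mm above the bench. Axes as the tuner's.
- plate_top (a point): Middle of the thumb plate's upper face, 62 mm above the bench when up. The aluminium plate, on top of the slider, is 50 mm across the rail and 76 mm along it, with an 8 mm high, 6 mm thick lip across each end: 64 mm of flat plate between the lips. Axes as the tuner's: y along the rail.
- carriage (a joint): Position of the slider along the rail in m: 0 at the rail's middle, growing towards the tuner's +y. With the plate up the brake holds it against roughly 15 N; with the plate down it slides with about 1 N.
- plate (a joint): How far the thumb plate is pressed down, in m: 0 up (brake on), 0.006 fully down. It springs back by itself. The spring needs about 10 N to start it and 13 N to hold it fully down (a rigid end stop follows); the brake is free from about 1 mm down, and 2 to 5 mm is a good depth for sliding.
- marked_stop: The marked stop, fixed on the rail: aluminium block 54 mm across the rail, 24 mm along it, 24 mm high, with a round knob (28 mm across, its top 72 mm above the bench) on it and a thin pointer reaching over the scale strip to +x. Origin at the centre of the block's underside, on the rail top, 30 mm above the bench. It may be at either end of the rail. The slider rests against it when their origins are 57 mm apart (45 + 12 mm).
- plain_stop: The other stop, at the other end of the rail: the same block, bare, with no knob or pointer (top 54 mm above the bench). Origin likewise.
- crystal_can: Loose metal crystal can 11 x 19 x 16 mm standing on the chassis, on the scale side of the rail; origin under its centre. Leave alone.
- loose_knob: Loose black control knob, 26 mm across, 16 mm high, standing on the chassis, on the scale side of the rail; origin under its centre. Leave alone.
- mug: White mug 76 mm across, 90 mm high; origin under its centre. Leave alone.
- screwdriver: Screwdriver lying on the bench. Leave alone.
- handheld: Handheld radio standing upright, 34 x 58 x 105 mm plus a 70 mm aerial; origin under its centre. Leave alone.
- dish: Glass dish 110 mm across, 35 mm high; origin under its centre. Leave alone.
- carton: Small paper carton 55 x 85 x 28 mm; origin under its centre. Leave alone.

How it is judged:
By the outcome, as a careful person would: the job done as asked, in the order asked, and still so for the second after the job is handed in, with the robot touching nothing.
It also fails if it takes over 38 s, if anything falls off the work surface, if the arm or the gripper's body presses on something with over 40 N, if the wrist force passes 120 N, or if a joint passes its speed limit or range.

### The arm

A 6-joint arm with a two-finger parallel gripper is mounted at the origin on the work surface. World frame = base frame: x ahead of the robot, y to its left, z up, the work surface at z = 0. Lengths are in mm, angles in rad, forces in N, time in s.
With the tool pointing down it reaches from about 300 to 775 mm from the base axis. Payload 14.6 kg.
Tool frame: the origin (TCP) lies on the centre line of the jaws, within the pads' length; the fingertips stand 8 mm ahead of it and the grasp point (between the pads) lies 11 mm behind it; z points along the fingers, y is the direction in which the jaws open and shut (so a half turn about z gives the same grasp; the last joint's range is limited). The gripper opens to 94 mm and grips with 3 to 60 N. Pads are 16 mm wide; open, the fingers measure 119 mm over their backs; the gripper's body (75 mm by 177 mm) begins 78 mm behind the grasp point.
Start: joints at [-1.354, 0.3, 1.521, -0, 1.321, -0.067], TCP at [153.996, -527.991, 213.446] pointing down, gripper open.
Joint ranges: [-3.03, 3.03], [-0.79, 2.21], [0.23, 2.52], [-1.04, 4.18], [0, 3.07], [-2.55, 2.55]. Speed limits (rad/s): [2.22, 2.22, 2.57, 3.14, 3.14, 3.14].

### API

Orientations are given as [roll, pitch, yaw] about the fixed x, y, z axes, in that order (R = Rz(yaw) Ry(pitch) Rx(roll)).
In Python, from cell import read_state, cams, manip gives the robot as it stands.
- The arm moves only by the shell command python3 -m handwheel 'ROWS' [OPENING] [FORCE]. ROWS is JSON, a list of rows, each a list of 4 numbers: the shift along the tool's x, y, z in m, then the turn about the tool's z in degrees. In form: [[dx, dy, dz, turn], ...]. A call has 1 to 5 rows; each row is the pose to reach, as a shift and turn from the pose measured when the call began, along the tool's axes at that moment; what a row does not reach only later rows make up. A row lasts 1/8 s, in which the tool goes at most 62.5 mm and 10.7 degrees, less where a joint would pass 70% of its speed; a pose out of reach is approached as far as the arm can. A call with a gripper value outside its range is refused whole. OPENING is the closure, from 0 (fully open) to 1 (shut), set as the call begins (- or left out, the last holds). The fingers move at their own pace and stop on an object; FORCE is the grip in N (left out, the last holds). Time passes only in rows, so rows that repeat a pose let the fingers close. It gives the time, the measured TCP pose, the force and the opening at its end, in the units of the state.
- read_state(): the state, without advancing time (a new reading comes with each control period).
- cams.camera(name): name is "scene" or "top" or "wrist"; returns the picture (420x560x3 uint8, red, green, blue); there is no depth.
- cams.get_calibration(name): a dict with "vertical_fov" (degrees; the focal length in pixels is half the picture's height over the tangent of half this angle, whatever the lens; pixels are square), "cx", "cy" (the principal point, pixels), "R" (3x3) and "t" (3): a world point X has camera coordinates R X + t. Camera axes: x right, y down, z forward; pixel columns grow to the right and rows downward; lengths in mm; the calibration is good to about 2 mm. A picture is of the moment at which its call begins: read the wrist's pose just before it. get_calibration takes no time and is no camera call; for the wrist camera it gives the pose at the moment of the call.
- manip.sign_off(): hands the job in, once; it reports no verdict.
The state is a dict: "clock": time; "joints": joint angles; "qd": joint speeds; "effort": joint torques, N m; "eef_pos": TCP position; "eef_rot": TCP orientation; "wrist_force": force on the tool from outside, world axes, zero at the start; "moment": the same for the moment, N m; "finger_gap": finger opening in mm.
Only numpy, scipy, OpenCV 4.12 (cv2) and the standard library are available. Lean on these libraries where they do the work, as an engineer would, in place of code of your own. Each camera call takes 0.05 s, during which the arm holds its last target. There are 200 camera calls.

## Working session

There is one attempt and no reset: what is moved stays moved. The work goes in short steps, Python scripts to look and compute and a shell command to move; the robot and the scene stay as the last step left them, time stands still between calls to the robot, and variables do not carry over. Pictures are saved under pics/ and viewed, about 8 in all and at most 12, crops included, and the job is handed in when it is done.

```bash
mkdir -p pics; ls
cat > h.py <<'E'
import numpy as np, cv2
from cell import read_state, cams, manip
def snap(n,f):
    c=cams.get_calibration(n); im=cams.camera(n); cv2.imwrite('pics/'+f,im[:,:,::-1]); np.savez('pics/'+f+'.npz',**{k:np.array(v) for k,v in c.items()}); return im,c
def ray(c,u,v,z):
    f=210/np.tan(np.radians(float(c['vertical_fov']))/2); R=np.array(c['R']); t=np.array(c['t'])
    d=R.T@np.array([(u-c['cx'])/f,(v-c['cy'])/f,1]); o=-R.T@t
    return o+d*(z-o[2])/d[2]
def proj(c,X):
    f=210/np.tan(np.radians(float(c['vertical_fov']))/2); p=np.array(c['R'])@np.array(X)+np.array(c['t'])
    return p[:2]/p[2]*f+[c['cx'],c['cy']]
E
python3 - <<'E'
from h import *
for n in('top','scene'):
    im,c=snap(n,n+'0.png'); print(c)
print(read_state())
E
```

```text
pics
{'vertical_fov': 43.08437790171505, 'cx': 279.7165538705713, 'cy': 214.68313130603937, 'R': array([[ 0.0264485 , -0.99948215,  0.01832781],
       [-0.99322306, -0.02834972, -0.11271308],
       [ 0.1131743 , -0.01522252, -0.99345853]]), 't': array([ -38.85488961,  510.86579175, 1430.12176839])}
{'vertical_fov': 54.22380581201579, 'cx': 282.48973803659163, 'cy': 207.38920106624224, 'R': array([[ 0.52157584,  0.85304436, -0.01655204],
       [ 0.71234163, -0.4460599 , -0.54184865],
       [-0.46960414,  0.27082445, -0.84031308]]), 't': array([-260.76442956, -330.90222805, 1342.49524761])}
{'clock': 0.1, 'joints': array([-1.35357608e+00,  3.00373454e-01,  1.52153172e+00, -1.06126954e-05,
        1.32070435e+00, -6.65930798e-02]), 'qd': array([-0.00072971,  0.00032527, -0.00169872,  0.00066574,  0.00115349,
       -0.00068202]), 'effort': array([-2.61201569e-05, -5.32643509e+01, -3.53286195e+01,  7.08928099e-02,
        2.34254653e-02, -4.97758651e-05]), 'eef_pos': array([ 153.95783022, -527.76848333,  212.96077164]), 'eef_rot': array([-3.14057736e+00, -5.74088919e-05,  2.83815930e-01]), 'wrist_force': array([ 0.36290858,  0.21932346, -0.00239733]), 'moment': array([-0.02521232,  0.0092826 , -0.02321788]), 'finger_gap': 94.42446739456173}
```

View pics/top0.png

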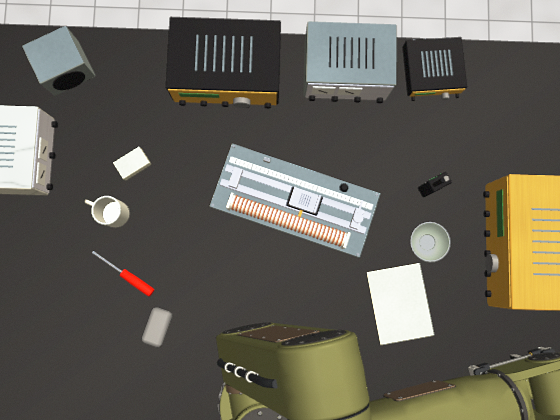

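View pics/scene0.png

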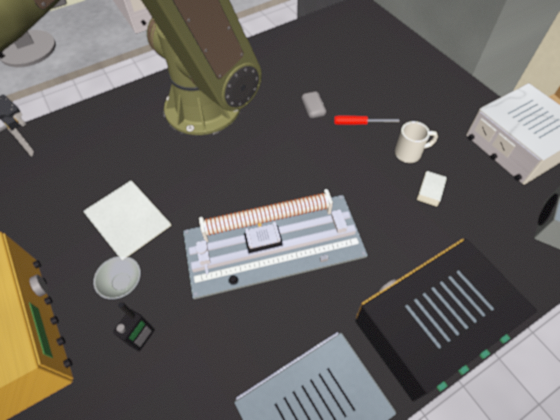

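Run:
```python
from h import *
a=cv2.imread('pics/top0.png');b=cv2.imread('pics/scene0.png')
A=cv2.resize(a[135:265,200:390],(760,520),interpolation=3)[:, :]
B=cv2.resize(b[180:300,175:375],(800,480),interpolation=3)
o=np.zeros((600,800,3),np.uint8)
o[:300,:438]=cv2.resize(A,(438,300)); o[300:,:]=cv2.resize(b[185:297,175:375],(800,300),interpolation=3)[:, :]
o[:,:]=0; o=cv2.resize(a[135:265,200:390],(800,547),interpolation=3)
cv2.imwrite('pics/c1.png',o); cv2.imwrite('pics/c2.png',B)
c=np.load('pics/top0.png.npz')
P=[ray(c,u,v,12) for u,v in((233,145),(380,193),(361,256),(210,206))]
P=np.array(P);print(P.round(1),P.mean(0)); d=(P[0]+P[3]-P[1]-P[2]);print(np.linalg.norm(d)/2,np.degrees(np.arctan2(d[1],d[0])))
```

```text
[[ 707.2  111.6   12. ]
 [ 582.8 -304.    12. ]
 [ 405.4 -252.3   12. ]
 [ 532.4  169.    12. ]] [556.94187909 -68.96735607  12.        ]
436.91701282775045 73.2777748513792
```

View pics/c1.png

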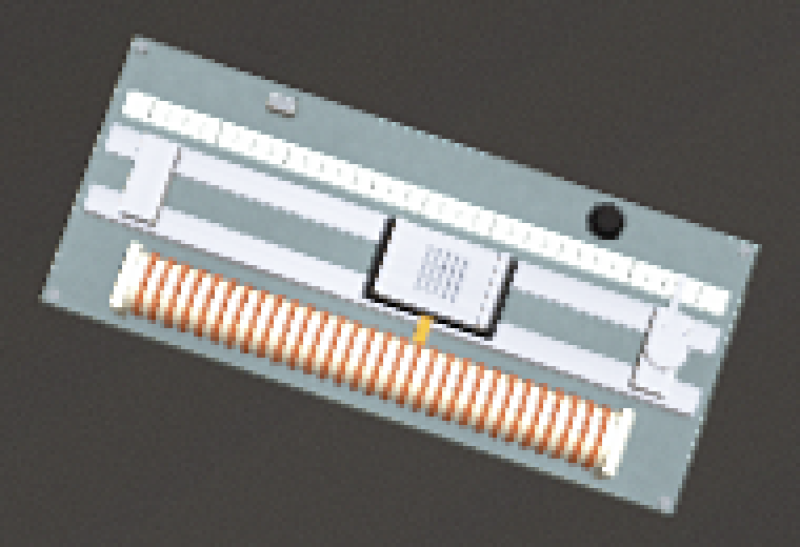

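View pics/c2.png

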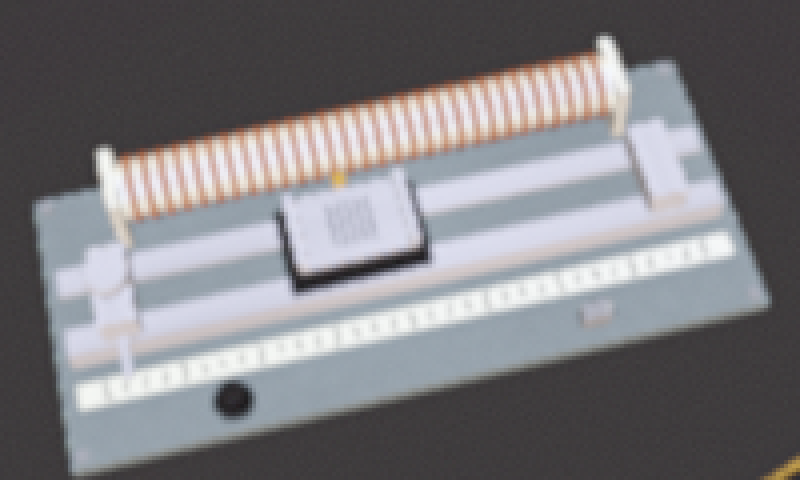

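```bash
cat >> h.py <<'E'
def tool(p,yaw=None):
    "shift in tool axes & turn from current pose to p (TCP)"
    from scipy.spatial.transform import Rotation as Ro
    s=read_state(); R=Ro.from_euler('xyz',s['eef_rot']).as_matrix()
    d=R.T@(np.array(p)-s['eef_pos']); t=None if yaw is None else -np.degrees(yaw-s['eef_rot'][2])
    return (d/1000).round(4),t
E
python3 - <<'E'
from h import *
c=np.load('pics/top0.png.npz')
pc=ray(c,304.7,200.6,62); st=ray(c,359.6,218.2,54); print(pc,st)
print(tool([pc[0],pc[1],190],np.radians(-16.7)))
E
```

```text
[548.06653295 -90.51957059  62.        ] [ 505.51974893 -240.46039574   54.        ]
(array([ 0.5008, -0.3094,  0.0233]), np.float64(32.961454945163965))
```

```bash
python3 -m handwheel '[[0.05,-0.03,0,4],[0.1,-0.06,0,8],[0.15,-0.09,0,12],[0.2,-0.12,0,16],[0.25,-0.155,0.01,20]]' 1 20; python3 -m handwheel '[[0.05,0,0,3],[0.08,-0.01,0,6],[0.11,-0.02,0,9],[0.14,-0.03,0,11],[0.17,-0.04,0.01,13]]'
python3 - <<'E'
from h import *
print(tool([548,-90.5,170],np.radians(-16.7)))
E
```

```text
clock: 0.72
eef_pos: [351.7, -307.6, 203.4]
eef_rot: [-3.141, -0.001, -0.068]
wrist_force: [1.3, -1.0, -0.7]
finger_gap: 47.4
clock: 1.35
eef_pos: [525.2, -278.9, 193.6]
eef_rot: [-3.141, -0.001, -0.296]
wrist_force: [-0.3, 0.3, 0.2]
finger_gap: 0.6
(array([-0.0331, -0.1869,  0.0236]), np.float64(-0.25012290177615754))
```

```bash
python3 -m handwheel '[[-0.01,-0.05,0,0],[-0.02,-0.1,0,0],[-0.03,-0.15,0,0],[-0.033,-0.187,0,0],[-0.033,-0.187,0,0]]'
python3 - <<'E'
from h import *
im,c=snap('wrist','w1.png'); print(c); print(read_state()['eef_pos'],read_state()['wrist_force'])
E
```

```text
clock: 1.98
eef_pos: [548.3, -88.5, 193.4]
eef_rot: [-3.141, -0.001, -0.293]
wrist_force: [0.6, -1.1, 0.8]
finger_gap: 0.5
{'vertical_fov': 71.77588202761446, 'cx': 279.9239402727465, 'cy': 206.7157077207434, 'R': array([[-0.2882725 , -0.95754742, -0.00138228],
       [-0.92287253,  0.27744798,  0.26707471],
       [-0.25535319,  0.07826596, -0.96367483]]), 't': array([ 74.82419862, 508.03252439, 518.44675993])}
[548.08389925 -89.81778064 193.3672209 ] [-0.42044617 -0.12252101 -0.8227633 ]
```

View pics/w1.png

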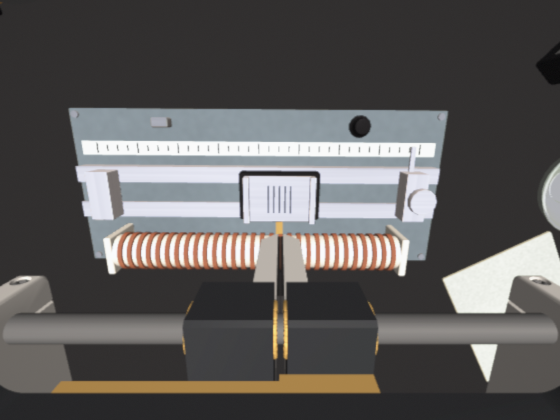

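Run:
```python
from h import *
c=np.load('pics/w1.png.npz')
im=cv2.imread('pics/w1.png')
p=ray(c,279.5,199.5,62);print('plate',p)
a,b=ray(c,70,108,12),ray(c,446,112,12);e=a-b;print(np.degrees(np.arctan2(e[1],e[0])),np.linalg.norm(e))
a,b=ray(c,95,260,12),ray(c,428,262,12);e=a-b;print(np.degrees(np.arctan2(e[1],e[0])),np.linalg.norm(e))
# knob top centre z72
k=ray(c,423.5,200,72);print('knob',k,np.linalg.norm((k-p)[:2]),np.degrees(np.arctan2(*(p-k)[1::-1])))
print(tool([p[0],p[1],80]))
cv2.imwrite('pics/c3.png',cv2.resize(im[140:240,220:460],(768,320),interpolation=3))
```

```text
plate [550.59386975 -87.23107983  62.        ]
72.66228591700016 433.26644631417315
72.90758109219462 442.0926591759657
knob [ 509.48556032 -230.79721165   72.        ] 149.33561969839786 74.02161823168213
(array([ 0.0016, -0.0032,  0.1134]), None)
```

View pics/c3.png

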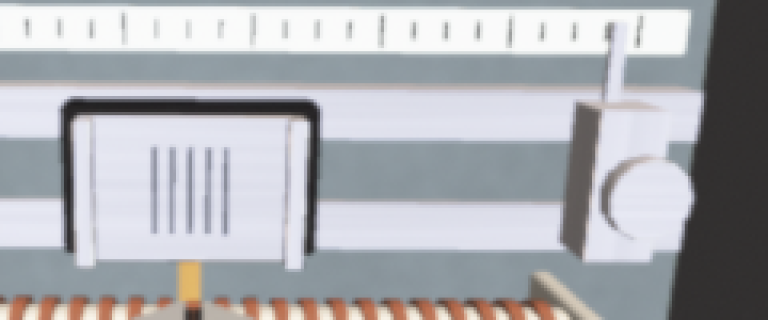

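```bash
python3 -m handwheel '[[0.002,-0.003,0.05,0],[0.002,-0.003,0.09,0],[0.002,-0.003,0.11,0],[0.002,-0.003,0.116,0],[0.002,-0.003,0.116,0]]'
python3 -m handwheel '[[0,0,0.002,0],[0,0,0.004,0],[0,0,0.006,0],[0,0,0.008,0],[0,0,0.008,0]]'
```

```text
clock: 2.65
eef_pos: [551.0, -88.3, 77.7]
eef_rot: [3.142, -0.001, -0.295]
wrist_force: [0.2, 0.2, -0.1]
finger_gap: 0.8
clock: 3.28
eef_pos: [551.1, -88.2, 70.1]
eef_rot: [3.142, -0.001, -0.295]
wrist_force: [-1.0, 0.7, 4.5]
finger_gap: 0.5
```

```bash
python3 -m handwheel '[[0,0,0.0015,0],[0,0,0.003,0],[0,0,0.004,0],[0,0,0.004,0]]'
python3 - <<'E'
from h import *
im,c=snap('wrist','w2.png'); print(read_state()['eef_pos'],read_state()['wrist_force'])
E
```

```text
clock: 3.78
eef_pos: [551.3, -88.3, 66.9]
eef_rot: [3.142, -0.002, -0.295]
wrist_force: [-5.2, 0.0, 11.1]
finger_gap: 0.2
[551.26905019 -88.25243694  66.95731682] [-5.14819188  0.74858661 11.97694983]
```

```bash
python3 -m handwheel '[[0,0.003,0.0005,0],[0,0.008,0.0005,0],[0,0.014,0.0005,0],[0,0.02,0.0005,0],[0,0.025,0.0005,0]]'
python3 - <<'E'
from h import *
im,c=snap('wrist','w3.png'); print(read_state()['eef_pos'],read_state()['wrist_force'])
a=cv2.imread('pics/w2.png')[140:280,200:460];b=im[140:280,200:460,::-1]
cv2.imwrite('pics/c4.png',cv2.resize(np.vstack([a,b]),(520,560),interpolation=3))
E
```

```text
clock: 4.45
eef_pos: [543.9, -112.1, 67.2]
eef_rot: [-3.141, -0.002, -0.295]
wrist_force: [-6.0, 4.0, 11.1]
finger_gap: 0.5
[ 543.78973312 -112.62135018   67.23881281] [-6.10284773  0.55753776 10.37363642]
```

View pics/c4.png

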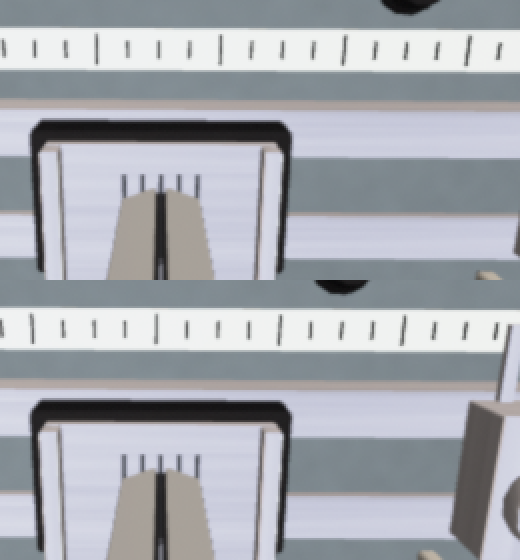

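```bash
python3 -m handwheel '[[-0.0005,0.004,0.001,0],[-0.0005,0.01,0.001,0],[-0.0005,0.017,0.001,0],[-0.0005,0.024,0.001,0],[-0.0005,0.03,0.001,0]]'
python3 -m handwheel '[[0,0.005,0.0005,0],[0,0.010,0.0005,0],[0,0.015,0.0005,0],[0,0.020,0.0005,0],[0,0.024,0.0005,0]]'
python3 - <<'E'
from h import *
im,c=snap('wrist','w4.png'); s=read_state(); print(s['eef_pos'],s['wrist_force'])
cv2.imwrite('pics/c5.png',cv2.resize(im[140:280,200:460,::-1],(780,420),interpolation=3))
E
```

```text
clock: 5.12
eef_pos: [534.8, -141.3, 67.2]
eef_rot: [-3.141, -0.002, -0.295]
wrist_force: [-4.3, 1.5, 11.3]
finger_gap: 0.1
clock: 5.75
eef_pos: [527.8, -164.3, 67.5]
eef_rot: [-3.141, -0.002, -0.295]
wrist_force: [-5.3, 2.7, 11.2]
finger_gap: 0.3
[ 527.67323015 -164.67413676   67.47860927] [-5.62144893  1.40842753  9.87187003]
```

View pics/c5.png

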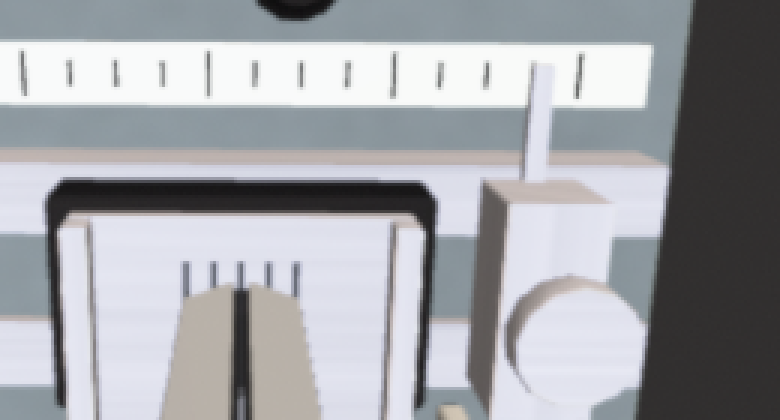

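```bash
python3 -m handwheel '[[-0.0005,0.002,0.0013,0],[-0.0005,0.004,0.0013,0],[-0.0005,0.006,0.0013,0],[-0.0005,0.0075,0.0013,0],[-0.0005,0.009,0.0013,0]]'
python3 -m handwheel '[[0,0.001,0.0005,0],[0,0.002,0.0005,0],[0,0.002,0.0005,0]]'
python3 -m handwheel '[[0,0.001,0.0005,0],[0,0.002,0.0005,0],[0,0.002,0.0005,0]]'
python3 - <<'E'
from h import *
im,c=snap('wrist','w5.png'); s=read_state(); print(s['eef_pos'],s['wrist_force'])
cv2.imwrite('pics/c6.png',cv2.resize(im[140:280,200:460,::-1],(780,420),interpolation=3))
E
```

```text
clock: 6.42
eef_pos: [524.9, -173.2, 67.2]
eef_rot: [-3.141, -0.003, -0.295]
wrist_force: [-2.7, 2.4, 10.7]
finger_gap: 0.3
clock: 6.8
eef_pos: [524.4, -175.2, 67.5]
eef_rot: [-3.142, -0.004, -0.295]
wrist_force: [-5.2, 1.6, 10.9]
finger_gap: 0.6
clock: 7.18
eef_pos: [523.8, -177.1, 67.8]
eef_rot: [3.142, -0.004, -0.295]
wrist_force: [-5.5, 1.2, 10.5]
finger_gap: 0.6
[ 523.81771308 -177.02689754   67.80417999] [-5.23185828  2.41716609 10.75384609]
```

View pics/c6.png

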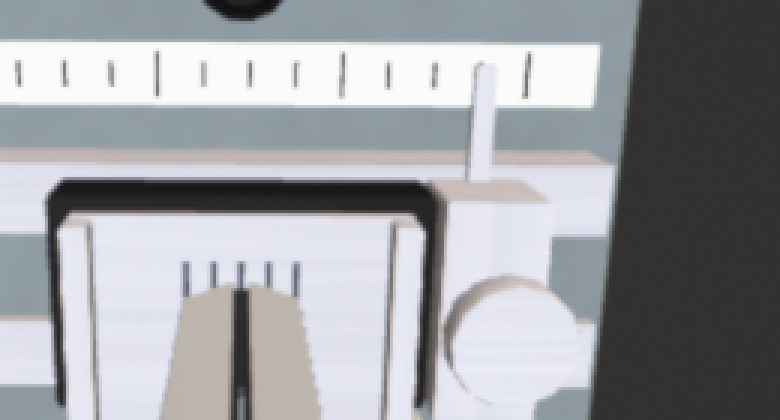

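```bash
python3 -m handwheel '[[-0.0005,0.0005,0.0015,0],[-0.0005,0.0015,0.0015,0],[-0.0005,0.0015,0.0015,0]]'
python3 -m handwheel '[[0,0.001,0.0007,0],[0,0.0015,0.0007,0],[0,0.0015,0.0007,0]]'
python3 -m handwheel '[[0,0.001,0.0007,0],[0,0.0015,0.0007,0],[0,0.0015,0.0007,0]]'
python3 - <<'E'
from h import *
im,c=snap('wrist','w6.png'); s=read_state(); print(s['eef_pos'],s['wrist_force'])
E
```

```text
clock: 7.6
eef_pos: [523.5, -177.9, 67.3]
eef_rot: [-3.141, -0.005, -0.294]
wrist_force: [-1.8, 6.1, 10.8]
finger_gap: 0.5
clock: 7.98
eef_pos: [523.6, -178.6, 67.6]
eef_rot: [-3.14, -0.006, -0.294]
wrist_force: [-0.8, 6.1, 11.2]
finger_gap: 0.6
clock: 8.35
eef_pos: [523.8, -179.4, 67.8]
eef_rot: [-3.138, -0.007, -0.294]
wrist_force: [-0.8, 6.7, 10.6]
finger_gap: 0.4
[ 523.78933607 -179.39226136   67.82558015] [-0.68139397  7.40599211 10.92897487]
```

```bash
python3 -m handwheel '[[0,0,-0.002,0],[0,0,-0.005,0],[0,0,-0.015,0],[0,0,-0.05,0],[0,0,-0.1,0]]'
python3 -m handwheel '[[-0.02,-0.05,-0.02,0],[-0.02,-0.1,-0.02,0],[-0.02,-0.12,-0.02,0],[-0.02,-0.12,-0.02,0]]'
python3 - <<'E'
from h import *
im,c=snap('wrist','w7.png'); s=read_state(); print(s['eef_pos'],s['wrist_force'])
A=im[120:260,280:540,::-1]
cv2.imwrite('pics/c7.png',cv2.resize(A,(780,420),interpolation=3))
E
```

```text
clock: 9.02
eef_pos: [522.4, -179.3, 168.5]
eef_rot: [-3.138, -0.005, -0.294]
wrist_force: [0.2, -0.2, 0.6]
finger_gap: 0.5
clock: 9.52
eef_pos: [538.0, -58.2, 188.7]
eef_rot: [-3.138, -0.005, -0.292]
wrist_force: [-0.3, -0.2, 1.0]
finger_gap: 0.2
[537.83459572 -59.04309999 188.59286112] [ 0.15652526 -1.33761596 -0.28138178]
```

View pics/c7.png

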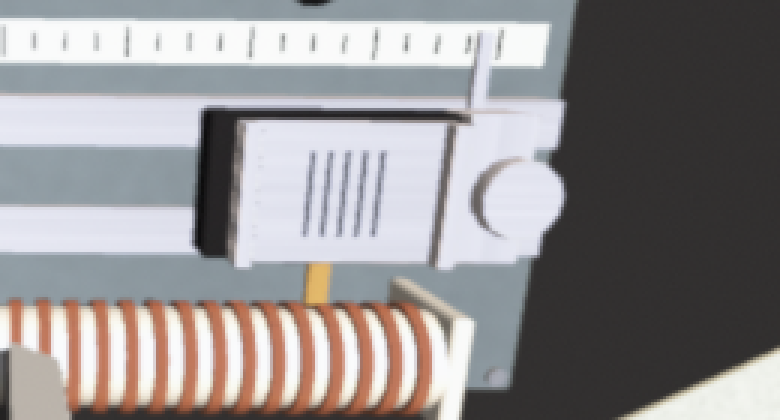

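```bash
python3 -m handwheel '[[0.01,0.05,0,0],[0.02,0.1,0,0],[0.02,0.14,0,0],[0.02,0.152,0,0],[0.02,0.152,0,0]]'
python3 - <<'E'
from h import *
im,c=snap('wrist','w8.png'); s=read_state(); print(s['eef_pos'],s['wrist_force'])
p=proj(c,[ 511,-220,54]);print(p)
u,v=230,140
cv2.imwrite('pics/c8.png',cv2.resize(im[100:240,180:380,::-1],(800,560),interpolation=3))
E
```

```text
clock: 10.2
eef_pos: [512.6, -211.2, 188.1]
eef_rot: [-3.139, -0.004, -0.295]
wrist_force: [0.2, -0.8, 0.7]
finger_gap: 0.6
[ 512.91801426 -210.29454113  188.18218931] [ 0.46635219 -0.5792532   1.21405652]
[289.8042013  200.07460951]
```

View pics/c8.png

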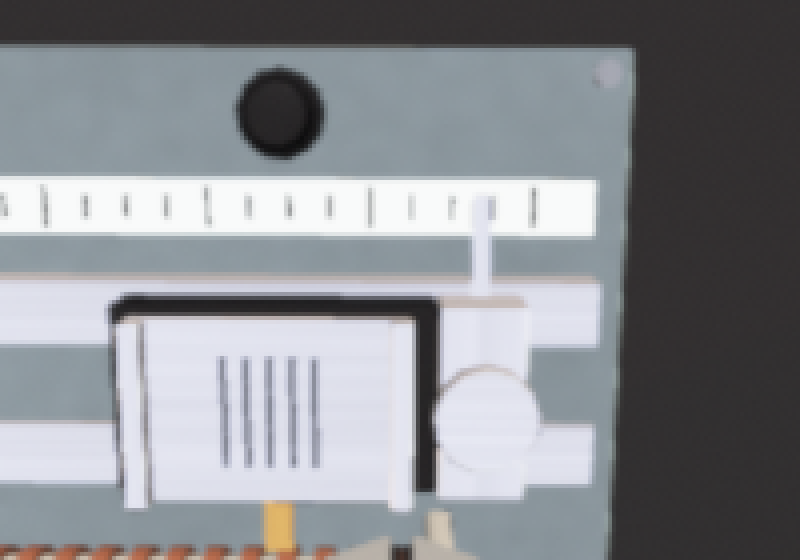

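```bash
python3 -c "
from h import *
print(manip.sign_off())"
```

```text
the job is handed in; nothing more can be done
None
```

I pressed the middle of the thumb plate down about 2–3 mm with the closed fingertips (about 11 N). Keeping it pressed, I slid the slider about 93 mm to the marked stop, the one with the knob and pointer. Then I lifted straight off and handed the job in at about 10 s.

- **Contact with the stop:** near the end the push force rose from about 2 N to 6–7 N. The tips then moved on about 1–2 mm, so they probably slipped slightly on the plate. The last close view shows the slider's end face against the stop block with no visible gap.
- **Release:** the wrist force was near zero after lifting, and the arm was clear of everything. I did not measure the plate's height after release. I take it to be up because nothing was pressing on it.
- **Other things on the bench:** I touched nothing else. The loose knob was standing in the last view. I took no final overall picture to check the rest.
- **Oddity:** while sliding there was a steady sideways load of up to 6 N across the rail, probably from the fingertips' friction on the plate. It did no visible harm and stayed well inside the limits.

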